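Release and open the quick clamp

ROBOT

A 7-joint arm with a two-finger parallel gripper is mounted at the origin on the work surface. World frame = base frame: x ahead of the robot, y to its left, z up, the work surface at z = 0. Lengths are in m, angles in rad, forces in N, time in s.
With the tool pointing down it reaches from about 0.4 to 0.9 m from the base axis. Payload 5.5 kg.
Tool frame: the origin (TCP) lies on the centre line of the jaws, within the pads' length; the fingertips stand 17 mm ahead of it and the grasp point (between the pads) lies 2 mm behind it (arm.tip_reach is the distance from the TCP to the fingertips, in m); z points along the fingers, y is the line along which they close (so a half turn about z gives the same grasp; the last joint's range is limited). The gripper opens to 92 mm and grips with 3 to 60 N. Pads are 19 mm wide; open, the fingers measure 130 mm over their backs; the gripper's body (75 mm by 190 mm) begins 47 mm behind the grasp point.
Start: joints at [-0.894, 0.501, -0.427, 1.55, 0.221, 1.138, -0.21], TCP at [0.261, 0.595, 0.244] pointing down, gripper open.
Joint ranges: [-2.88, 2.88], [-0.31, 2.03], [-1.54, 1.56], [0.2, 2.42], [-1.41, 4.55], [0.19, 2.02], [-2.57, 2.57]. Speed limits (rad/s): [2.57, 2.57, 3.14, 3.14, 3.14, 3.14, 3.14].

INTERFACE

Orientations are given as a unit quaternion [w, x, y, z].
In Python, from plant import arm, eyes, job_done gives the robot as it stands.
- The arm moves only by the shell command python3 -m creep 'ROWS' [FORCE]. ROWS is JSON, a list that holds one entry, the list of rows, each a list of 5 numbers: the closure, from 0 (fully open) to 1 (shut), then the shift along the tool's x, y, z in m, then the turn about the tool's z in degrees. A call has 1 to 12 rows; each row shifts and turns the commanded pose from where the row before left it, along the tool's axes as they then stand; what a row does not reach is not made up. A row lasts 1/8 s, in which the tool goes at most 62.5 mm and 10.7 degrees, less where a joint would pass 70% of its speed; a pose out of reach is approached as far as the arm can. A call with a gripper value outside its range is refused whole. The fingers move at their own pace and stop on an object; FORCE is the grip in N (left out, the last holds). Time passes only in rows, so rows that do not move let the fingers close. It gives the time, the measured TCP pose, the force, the opening and the grip force at its end, in the units of the state.
- arm.get_obs(): the state, without advancing time (a new reading comes with each control period).
- eyes.read_camera(name): name is "side" or "top" or "wrist"; returns a dict with "image" (384x512x3 uint8, red, green, blue), "vfov" (degrees; the focal length in pixels is half the picture's height over the tangent of half this angle, whatever the lens; pixels are square), "cx", "cy" (the principal point, pixels), "cam_to_world" (4x4, takes a point from camera to world coordinates); the wrist camera has in their place "T_tool_cam" (4x4, takes a point from camera to tool coordinates, whose origin is the TCP and whose axes are the flange's). Camera axes: x right, y up, looking along -z (the intrinsics and any distortion apply to the point x, -y, -z); pixel columns grow to the right and rows downward; lengths in m; the calibration is good to about 2 mm. A picture is of the moment at which its call begins: read the wrist's pose just before it. There is no depth.
- job_done(): hands the job in; it is judged then, once.
The state is a dict: "time": time; "q": joint angles; "dq": joint speeds; "joint_efforts": joint torques, N m; "position": TCP position; "tool_rot": TCP orientation; "ft_force": force on the tool from outside, world axes, zero at the start; "wrist_torque": the same for the moment, N m; "opening": opening from 0.0 (shut) to 1.0 (fully open); "finger_force": force on a finger pad.
Only numpy, scipy, OpenCV 4.12 (cv2) and the standard library are available. Lean on these libraries where they do the work, as an engineer would, in place of code of your own. Each camera call takes 0.05 s, during which the arm holds its last target. There are 200 camera calls.

TASK

Open the quick clamp on the bench all the way: with a fingertip press the red release plate on top of the sliding jaw right down and, keeping it pressed, push the jaw back along its bar, away from the steel sleeve, until it is fully home against the yellow end stop; then let go of it. Nothing is picked up: leave the sleeve standing in the clamp and the other loose things on the bench where they are.

Things in the scene. Friction and masses are not known exactly. Their poses are not given: they have to be found in the camera images.
- clamp: Blue steel quick clamp fixed to the bench: base plate 100 x 335 mm, steel bar 24 mm wide with its top 45 mm above the bench, fixed jaw at the -y end (inner face at y = -175 mm, top 95 mm high) and yellow end stop at the +y end (62 mm high). Origin on the bench under the bar; its +y axis runs along the bar in the opening direction (away from the fixed jaw and the sleeve), +x across the bar, z up. The clamp never moves during the task.
- jaw (a joint): Sliding jaw on the bar, 60 mm wide, 72 mm long. Value in m: 0 = closest to the sleeve, 0.160 = fully home against the yellow end stop; grows along the clamp's +y. Starts from 0 to 0.06. A ratchet under the bar (8 mm pitch, so up to 8 mm of play) locks it unless the release is pressed more than 4 mm; with the release down it slides with about 3 N of friction.
- back_plate (a point): Middle of the top edge of the blue upright plate at the +y end of the sliding jaw, behind the red release plate: 54 mm wide, 10 mm thick along the bar, top 117 mm above the bench. Its face towards the release plate is 26 mm along the clamp's +y from point release_top; a fingertip that presses the release can push on it.
- release (a joint): Spring release plate on the jaw. Value in m: 0 = up, 0.010 = fully down; it moves straight down. It may rest anywhere from 0 to 0.004 when not pressed (pawl on top of a tooth). The spring pushes back with about 3 N when up and 7 N fully down, and lifts the plate when let go, which locks the jaw where it is.
- release_top (a point): Centre of the top face of the red release plate (50 mm across the bar, 48 mm along it, flat and level; 87 mm above the bench when up). Travels with the jaw and with the plate. Open from above; nothing near it except the back plate on its +y side.
- sleeve_mid (a point): Centre, half-way up, of the loose steel sleeve: upright tube 48 mm outside diameter, 34 mm bore, 60 mm tall, standing on the clamp's 50 mm high pad between the fixed jaw and the sliding jaw (top 110 mm above the bench). Not to be moved.
- socket_mid (a point): Centre of a loose dark steel impact socket, upright, 38 mm diameter, 60 mm tall, on the bench. Leave alone.
- coupling_mid (a point): Centre of a loose brass pipe coupling, upright ring 52 mm diameter, 40 mm tall, on the bench. Leave alone.
- driver: Loose screwdriver with an orange handle lying on the bench, about 200 mm long and 26 mm high; origin under its middle, its x axis along its length. Leave alone.

How it is judged:
On the way, in this order (a step that is already met when the one before it is completed fails the run):
1. the release plate is pressed down while the jaw is still near the sleeve (value of joint release above 0.006 m and value of joint jaw below 0.08 m), for 0.1 s.
2. the jaw arrives near the end stop with the release still held down (value of joint release above 0.0042 m and value of joint jaw above 0.145 m), for 0.05 s.
At the end, for the whole second after the job is handed in: The jaw stands within 7 mm of fully home at the end stop and is at rest, the release plate has sprung up again (less than 5.5 mm down), the sleeve is within 15 mm and the other loose things within 30 mm of where they started (value of joint jaw above 0.153 m and value of joint release below 0.0055 m and velocity of joint jaw between -0.01 and 0.01 m/s and distance of sleeve_mid from where it was at the start of the episode below 0.015 m and distance of each of socket_mid, coupling_mid, driver from where it was at the start of the episode below 0.03 m); the robot touches nothing.
It fails at once if the sleeve is lifted, knocked or carried (more than 15 mm) (distance of sleeve_mid from where it was at the start of the episode above 0.015 m).
It fails at once if a bystander is lifted, knocked or carried (more than 30 mm) (distance of any of socket_mid, coupling_mid, driver from where it was at the start of the episode above 0.03 m).
It also fails if it takes over 32 s, if anything falls off the work surface, if the arm or the gripper's body presses on something with over 40 N, if the wrist force passes 120 N, or if a joint passes its speed limit or range.

## Working session

There is one attempt and no reset: what is moved stays moved. The work goes in short steps, Python scripts to look and compute and a shell command to move; the robot and the scene stay as the last step left them, time stands still between calls to the robot, and variables do not carry over. Pictures are saved under pics/ and viewed, at most 10 in all, crops included, and the job is handed in when it is done.

```bash
ls; mkdir -p pics; python3 - <<'E'
from plant import arm, eyes
import cv2, numpy as np
o=arm.get_obs(); print({k:np.round(o[k],3) for k in ("time","position","tool_rot","ft_force","opening")}, arm.tip_reach)
for n in("top","side"):
    c=eyes.read_camera(n); cv2.imwrite(f"pics/{n}0.png",c["image"][:,:,::-1])
    print(n,{k:(np.round(v,4).tolist() if k!="image" else 0) for k,v in c.items()})
E
```

```text
pics
{'time': np.float64(0.0), 'position': array([0.261, 0.595, 0.243]), 'tool_rot': array([-0.   ,  0.205,  0.979, -0.001]), 'ft_force': array([ 0.466, -0.59 ,  0.747]), 'opening': np.float64(1.0)} 0.017
top {'image': 0, 'vfov': 48.2405, 'cx': 254.4742, 'cy': 191.2644, 'cam_to_world': [[-0.0245, 0.9908, -0.133, 0.4676], [-0.9996, -0.0265, -0.0132, -0.0227], [-0.0166, 0.1326, 0.991, 0.8616], [0.0, 0.0, 0.0, 1.0]]}
side {'image': 0, 'vfov': 51.2429, 'cx': 264.2222, 'cy': 186.8888, 'cam_to_world': [[0.8718, 0.2532, -0.4193, 0.2477], [-0.4898, 0.443, -0.7509, -0.585], [-0.0043, 0.86, 0.5102, 0.4603], [0.0, 0.0, 0.0, 1.0]]}
```

View pics/top0.png

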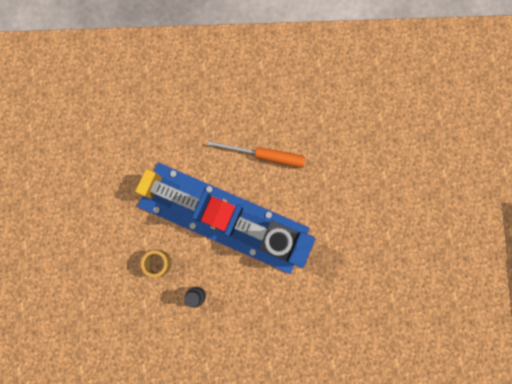

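View pics/side0.png

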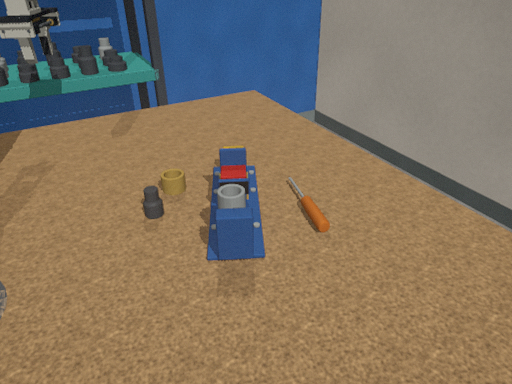

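Top view: the red plate is at about (218,213), the yellow stop at (148,183) and the sleeve at (279,241). The side view shows red at (233,172) and the back plate behind it at (232,157).

```bash
cat > h.py <<'E'
import cv2, numpy as np
from scipy.spatial.transform import Rotation as R
def ray(c,u,v):
    f=192/np.tan(np.radians(c["vfov"]/2)); return np.array([(u-c["cx"])/f,-(v-c["cy"])/f,-1])
def onz(c,u,v,z):
    T=np.array(c["cam_to_world"]); d=T[:3,:3]@ray(c,u,v); return T[:3,3]+d*(z-T[2,3])/d[2]
def mask(im,lo,hi):
    m=cv2.inRange(cv2.cvtColor(im,cv2.COLOR_RGB2HSV),lo,hi)
    n,l,s,ce=cv2.connectedComponentsWithStats(m); k=1+np.argmax(s[1:,4]); return (l==k).astype(np.uint8),ce[k],s[k]
E
python3 - <<'E'
from h import *
from plant import eyes
c=eyes.read_camera("top");im=c["image"]
m,r,s=mask(im,(0,210,120),(4,255,255));print("red",r,s)
rect=cv2.minAreaRect(cv2.findContours(m,0,2)[0][0]);print(rect)
P=onz(c,*r,.085);print("rel",P.round(4))
for p in cv2.boxPoints(rect):print(onz(c,*p,.085).round(4))
m,y,s=mask(im,(20,200,150),(30,255,255));print("yel",y,s);Y=onz(c,*y,.062)
S=onz(c,279,241,.11);print(Y.round(4),S.round(4))
d=(Y-S)[:2];print("yaw of +y",np.degrees(np.arctan2(d[1],d[0])),np.linalg.norm(d), np.linalg.norm((P-S)[:2]))
c2=eyes.read_camera("side");m,r,s=mask(c2["image"],(0,200,120),(4,255,255));print("side red",r,s,onz(c2,*r,.085).round(4))
E
```

```text
Traceback (most recent call last):
  File "h.py", line 9, in mask
    n,l,s,ce=cv2.connectedComponentsWithStats(m); k=1+np.argmax(s[1:,4]); return (l==k).astype(np.uint8),ce[k],s[k]
                                                      ~~~~~~~~~^^^^^^^^^
ValueError: attempt to get argmax of an empty sequence
```

```bash
python3 - <<'E'
from h import *
im=cv2.imread("pics/top0.png");h=cv2.cvtColor(im,cv2.COLOR_BGR2HSV);print(h[213,218],h[183,148],h[157,285],h[190,180])
E
sed -i 's/lo,hi)$/lo,hi)/; s/def mask(im,lo,hi):/def mask(im,lo,hi):\n    im=np.roll(im,0)/' h.py
sed -i '/np.roll/d; s/m=cv2.inRange(.*/hsv=cv2.cvtColor(im,cv2.COLOR_RGB2HSV); hsv[...,0]=(hsv[...,0]+10)%180; m=cv2.inRange(hsv,lo,hi)/' h.py
python3 - <<'E'
from h import *
from plant import eyes
c=eyes.read_camera("top");im=c["image"]
m,r,s=mask(im,(4,180,100),(14,255,255));print("red",r,s)
rect=cv2.minAreaRect(cv2.findContours(m,0,2)[0][0]);print(rect)
P=onz(c,*r,.085);print("rel",P.round(4))
for p in cv2.boxPoints(rect):print(onz(c,*p,.085).round(4))
m,y,s=mask(im,(30,180,120),(42,255,255));print("yel",y,s);Y=onz(c,*y,.062)
S=onz(c,279,241,.11);print(Y.round(4),S.round(4))
d=(Y-S)[:2];print("yaw of +y",np.degrees(np.arctan2(d[1],d[0])),np.linalg.norm(d), np.linalg.norm((P-S)[:2]))
c2=eyes.read_camera("side");m,r,s=mask(c2["image"],(4,180,100),(14,255,255));print("side red",r,s,onz(c2,*r,.085).round(4))
E
```

```text
[  1 203 232] [ 22 190 239] [ 12 201 237] [110  98 171]
red [217.54571843 213.34687954] [201 197  34  34 689]
((217.4417724609375, 213.42807006835938), (25.98682403564453, 26.897188186645508), 24.443954467773438)
rel [0.5331 0.0558 0.085 ]
[0.5213 0.0877 0.085 ]
[0.5656 0.067  0.085 ]
[0.5447 0.0241 0.085 ]
[0.5008 0.045  0.085 ]
yel [146.27102804 182.7788162 ] [136 170  24  28 321]
[0.5966 0.1925 0.062 ] [ 0.4801 -0.0532  0.11  ]
yaw of +y 64.62479386005907 0.27195639102262537 0.12119626314027798
side red [232.80677966 171.70847458] [221 166  25  13 295] [0.5312 0.0489 0.085 ]
```

Estimate: release at (0.533, 0.054), bar +y direction at yaw 64.6°. I'll fly over it with the gripper closing, then turn about 92° so tool x runs along +y.

```bash
python3 -m creep '[[[1,-0.042,-0.034,0,0],[1,-0.042,-0.034,0,0],[1,-0.042,-0.034,0,0],[1,-0.042,-0.034,0,0],[1,-0.042,-0.034,0,0],[1,-0.042,-0.034,0,0],[1,-0.042,-0.034,0,0],[1,-0.042,-0.034,0,0],[1,-0.042,-0.034,0,0],[1,-0.042,-0.034,0,0],[1,-0.042,-0.034,0,0],[1,0,0,0,0]]]' 30
python3 -m creep '[[[1,0,0,0,10.2],[1,0,0,0,10.2],[1,0,0,0,10.2],[1,0,0,0,10.2],[1,0,0,0,10.2],[1,0,0,0,10.2],[1,0,0,0,10.2],[1,0,0,0,10.2],[1,0,0,0,10.2],[1,0,0,0,0]]]'
python3 - <<'E'
from h import *
from plant import eyes,arm
o=arm.get_obs();w,x,y,z=o["tool_rot"];M=R.from_quat([x,y,z,w]).as_matrix()
print(o["position"].round(4) if hasattr(o["position"],"round") else o["position"],o["q"],"yaw x",np.degrees(np.arctan2(M[1,0],M[0,0])),M[:,2])
c=eyes.read_camera("wrist");cv2.imwrite("pics/w1.png",c["image"][:,:,::-1])
T=np.eye(4);T[:3,:3]=M;T[:3,3]=o["position"];c["cam_to_world"]=T@np.array(c["T_tool_cam"])
m,r,s=mask(c["image"],(4,180,100),(14,255,255));print("red",r,s,onz(c,*r,.085).round(4))
rect=cv2.minAreaRect(max(cv2.findContours(m,0,2)[0],key=len))
for p in cv2.boxPoints(rect):print(p,onz(c,*p,.085).round(4))
E
```

```text
time: 1.75
position: [0.5356, 0.0613, 0.2436]
tool_rot: [0.001, 0.21, 0.978, -0.001]
ft_force: [-1.0, 0.4, -0.9]
opening: 0.003
finger_force: 0.0
time: 3.0
position: [0.5335, 0.0681, 0.2436]
tool_rot: [-0.0, 0.845, 0.535, -0.0]
ft_force: [-0.2, 0.9, 0.1]
opening: 0.003
finger_force: 0.0
[0.5335 0.0681 0.2436] [-0.22409253  0.26871754  0.05625445  1.84712049 -0.01788459  1.02649451
 -0.60272352] yaw x 64.6674510359629 [-3.23110049e-04  3.21904257e-04 -9.99999896e-01]
red [267.2785872 189.8388521] [ 241  169   54   43 2265] [0.5337 0.0556 0.085 ]
[241. 169.] [0.5205 0.0838 0.085 ]
[294. 169.] [0.564  0.0632 0.085 ]
[294. 211.] [0.5476 0.0258 0.085 ]
[241. 211.] [0.5024 0.0473 0.085 ]
```

View pics/w1.png

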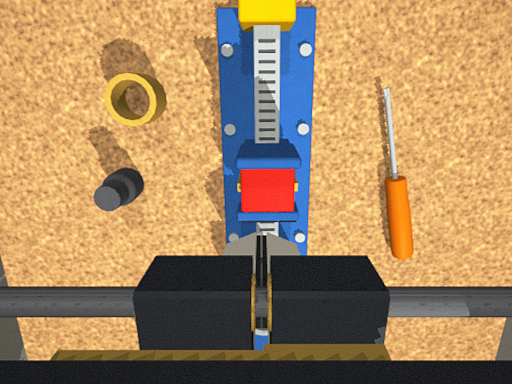

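The wrist view shows the red plate at (241–294, 169–211), with the back plate above it hiding a little of its +y edge. The bar runs vertically in the image. The combined estimate of the release is (0.534, 0.057). Next I shift slightly and descend to just above it.

```bash
python3 -m creep '[[[1,-0.004,0.005,0.03,0],[1,0,0,0.04,0],[1,0,0,0.04,0],[1,0,0,0.02,0],[1,0,0,0,0],[1,0,0,0,0]]]'
python3 - <<'E'
from plant import eyes
import cv2
for n in("wrist","side"):
    im=eyes.read_camera(n)["image"][:,:,::-1]
    if n=="side": im=cv2.resize(im[90:270,150:330],None,fx=3,fy=3,interpolation=2)
    cv2.imwrite(f"pics/{n}2.png",im)
E
```

```text
time: 3.8
position: [0.5374, 0.0615, 0.1146]
tool_rot: [0.0, 0.845, 0.534, 0.001]
ft_force: [0.1, -0.0, 0.8]
opening: 0.005
finger_force: 0.0
```

View pics/side2.png

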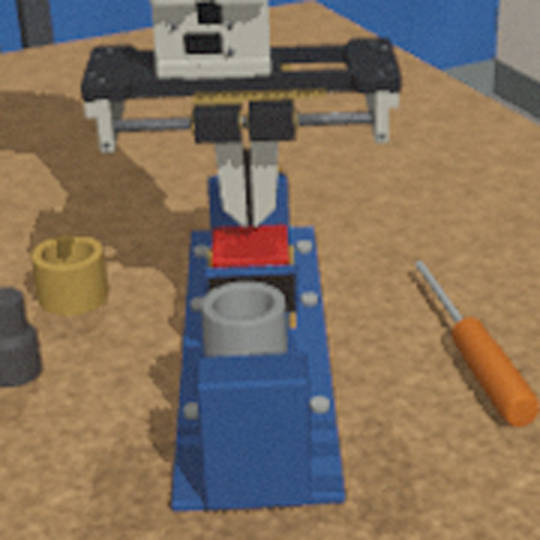

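View pics/wrist2.png

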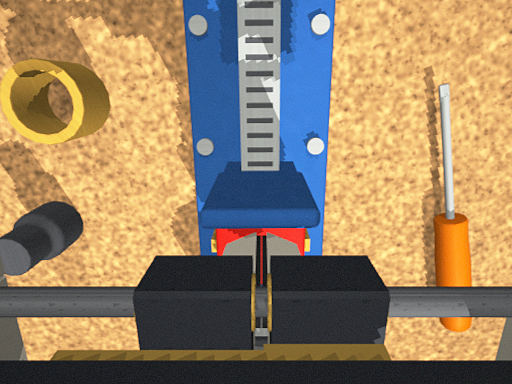

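The fingertips are centred over the red plate in front of the back plate, with a gap visible in the wrist view. Pressing down.

```bash
python3 -m creep '[[[1,0,0,0.006,0],[1,0,0,0.005,0],[1,0,0,0.003,0],[1,0,0,0.002,0],[1,0,0,0,0]]]'; python3 -m creep '[[[1,0,0,0.002,0],[1,0,0,0.0015,0],[1,0,0,0.001,0],[1,0,0,0,0],[1,0,0,0,0]]]'
```

```text
time: 4.53
position: [0.5366, 0.0612, 0.0978]
tool_rot: [-0.0, 0.846, 0.534, -0.0]
ft_force: [-1.4, 0.5, 4.6]
opening: 0.005
finger_force: 2.5
time: 5.15
position: [0.5367, 0.0612, 0.0942]
tool_rot: [-0.0, 0.846, 0.534, 0.0]
ft_force: [-4.6, -1.2, 11.8]
opening: 0.006
finger_force: 5.9
```

Force is 12 N with the tip at 77 mm, so the plate is fully down. Now pushing along +y.

```bash
python3 -m creep '[[[1,0.004,0,0,0],[1,0.005,0,0,0],[1,0.006,0,0,0],[1,0.008,0,0,0],[1,0.008,0,0,0],[1,0.008,0,0,0],[1,0.005,0,0,0]]]'
```

```text
time: 6.02
position: [0.5554, 0.1012, 0.0942]
tool_rot: [-0.0, 0.846, 0.534, -0.0]
ft_force: [-5.0, -1.2, 12.5]
opening: 0.005
finger_force: 6.4
```

```bash
python3 -m creep '[[[1,0.008,0,0,0],[1,0.01,0,0,0],[1,0.01,0,0,0],[1,0.01,0,0,0],[1,0.008,0,0,0],[1,0.004,0,0,0],[1,0,0,0,0]]]'
python3 - <<'E'
from plant import eyes
import cv2
cv2.imwrite("pics/w3.png",eyes.read_camera("wrist")["image"][:,:,::-1])
E
```

```text
time: 6.9
position: [0.5769, 0.1472, 0.0943]
tool_rot: [-0.001, 0.846, 0.534, 0.0]
ft_force: [-4.5, 1.7, 11.1]
opening: 0.005
finger_force: 5.5
```

View pics/w3.png

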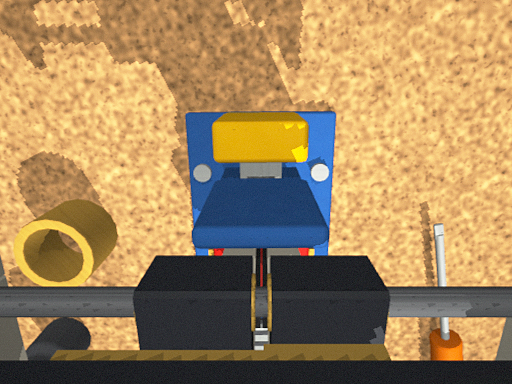

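The jaw has followed; the gap to the yellow stop (rows 162–180) is about 15–20 mm. Continuing slowly until the force rises.

```bash
python3 -m creep '[[[1,0.004,0,0,0],[1,0.005,0,0,0],[1,0.004,0,0,0],[1,0,0,0,0]]]'; python3 -m creep '[[[1,0.003,0,0,0],[1,0.003,0,0,0],[1,0.002,0,0,0],[1,0,0,0,0]]]'
```

```text
time: 7.45
position: [0.5819, 0.1576, 0.0942]
tool_rot: [-0.0, 0.846, 0.534, -0.001]
ft_force: [-7.2, -1.5, 13.3]
opening: 0.004
finger_force: 6.6
time: 7.95
position: [0.5861, 0.1621, 0.0942]
tool_rot: [0.001, 0.846, 0.533, -0.001]
ft_force: [-4.6, -6.3, 12.9]
opening: 0.005
finger_force: 6.4
```

```bash
python3 -m creep '[[[1,0.003,0,0,0],[1,0.002,0,0,0],[1,0,0,0,0],[1,0,0,0,0]]]'
python3 - <<'E'
from plant import eyes
import cv2
cv2.imwrite("pics/w4.png",eyes.read_camera("wrist")["image"][:,:,::-1])
E
```

```text
time: 8.45
position: [0.5882, 0.1654, 0.0942]
tool_rot: [0.001, 0.846, 0.533, -0.002]
ft_force: [-4.8, -9.4, 13.0]
opening: 0.003
finger_force: 8.1
```

View pics/w4.png

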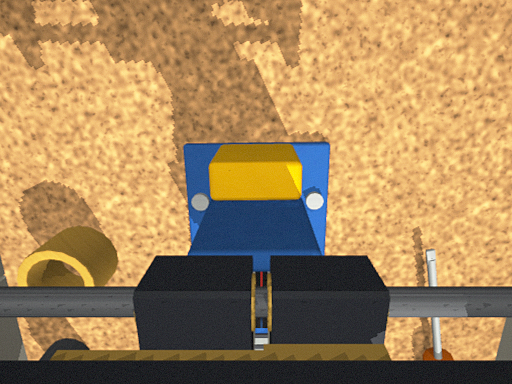

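The bar between the jaw and the yellow stop is no longer visible, and the finger has slid up to the back plate. I'll push a bit more to make sure it's home.

```bash
python3 -m creep '[[[1,0.003,0,0,0],[1,0.003,0,0,0],[1,0,0,0,0],[1,0,0,0,0]]]'; python3 -m creep '[[[1,0.003,0,0,0],[1,0.002,0,0,0],[1,0,0,0,0],[1,0,0,0,0]]]'
```

```text
time: 9.0
position: [0.5882, 0.1655, 0.0942]
tool_rot: [0.002, 0.847, 0.532, -0.006]
ft_force: [-15.0, -18.4, 24.8]
opening: 0.006
finger_force: 17.9
time: 9.5
position: [0.5882, 0.1655, 0.0942]
tool_rot: [0.003, 0.848, 0.531, -0.01]
ft_force: [-22.9, -27.7, 34.5]
opening: 0.004
finger_force: 26.4
```

The position is blocked and the force is rising, so the jaw is hard against the stop. I'll relieve the over-command, then lift straight up.

```bash
python3 -m creep '[[[1,-0.005,0,0,0],[1,-0.004,0,0,0],[1,0,0,0,0]]]'; python3 -m creep '[[[1,0,0,-0.004,0],[1,0,0,-0.006,0],[1,0,0,-0.01,0],[1,-0.006,0,-0.03,0],[1,-0.01,0,-0.04,0],[1,-0.01,0,-0.05,0],[1,0,0,-0.05,0],[1,0,0,0,0],[1,0,0,0,0]]]'
python3 - <<'E'
from h import *
from plant import eyes
im={}
for n in("side","top"): im[n]=eyes.read_camera(n)["image"][:,:,::-1]
a=cv2.resize(im["side"][100:270,130:330],(400,340));b=cv2.resize(im["top"][130:320,110:330],(394,340))
cv2.imwrite("pics/f5.png",np.hstack([a,b]))
E
```

```text
time: 9.88
position: [0.5882, 0.1654, 0.0942]
tool_rot: [0.002, 0.847, 0.532, -0.003]
ft_force: [-8.7, -11.6, 17.0]
opening: 0.005
finger_force: 11.1
time: 11.0
position: [0.5778, 0.1478, 0.2826]
tool_rot: [-0.0, 0.846, 0.534, -0.0]
ft_force: [0.3, 1.3, -0.7]
opening: -0.0
finger_force: 0.0
```

View pics/f5.png

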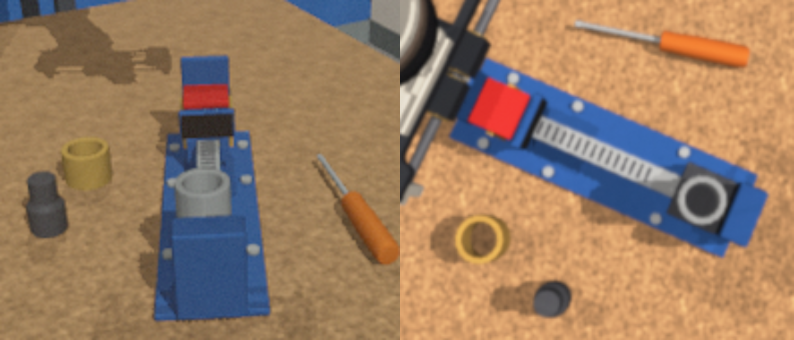

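The jaw is at the stop with the sleeve and bystanders unmoved and the arm clear. A quick numeric check on the travel follows.

```bash
python3 - <<'E'
from h import *
from plant import eyes
for n,P0 in(("side",(.5312,.0489)),("top",(.5331,.0558))):
    c=eyes.read_camera(n);m,r,s=mask(c["image"],(4,180,100),(14,255,255));P=onz(c,*r,.085);print(n,r,s,P.round(4),np.linalg.norm(P[:2]-P0))
    m,y,s=mask(c["image"],(30,180,120),(42,255,255))
E
```

```text
side [232.13215859 147.90748899] [222 143  22  11 227] [0.5772 0.1489 0.085 ] 0.1100861539212314Traceback (most recent call last):
  File "<stdin>", line 5, in <module>
  File "h.py", line 9, in mask
    n,l,s,ce=cv2.connectedComponentsWithStats(m); k=1+np.argmax(s[1:,4]); return (l==k).astype(np.uint8),ce[k],s[k]
                                                      ~~~~~~~~~^^^^^^^^^
    return _wrapfunc(a, 'argmax', axis=axis, out=out, **kwds)
    return bound(*args, **kwds)
ValueError: attempt to get argmax of an empty sequence
```

The jaw travelled 110 mm, which fits the expected distance to the stop. Handing in.

```bash
python3 -c "
from plant import job_done; print(job_done())"
```

```text
the job is handed in; nothing more can be done
None
```

I pressed the release plate right down and pushed the jaw about 110 mm back until it hit a hard stop at the yellow end stop, then let go and handed the job in; the final pictures show the sleeve and loose things in place, but no verdict came back.

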